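# Feed a lemon through the citrus press's flap and start it

## Task

Push the lemon that lies in the citrus press's feed gutter along the gutter with your fingertips, through the hanging flap, until it drops into the pressing chamber; the lemon is only pushed, never picked up. Draw your fingers back so that the flap swings shut behind it, and only when it hangs shut press the start button on the press's lower deck fully down and let it go. Leave the dish under the spout, the spare lemon and everything else on the worktop where they are.

Things in the scene. Friction and masses are not known exactly. Their poses are not given: they have to be found in the camera images.
- juicer: countertop citrus press, steel, fixed. Origin on the worktop: it spans x -100 to 100, y -120 to 100 mm of it (base to x -115). Own -x is its front (clear chamber window, dish in a niche below), +y its left side, where the feed gutter sticks out; z up. Left part (y above -27 mm) is a hood 255 mm high; the right part is a flat control deck 190 mm high with the start button.
- gutter_lip (a point): inner end of the feed gutter: middle of its floor where it meets the press's left wall, 165 mm above the worktop. Axes as the press's: y out along the level gutter, -y into the press. The gutter reaches to y = 220 mm; floor 40 mm wide, sides rise at 45 degrees to rolled edges 27 mm above the floor, 96 mm apart outside; a stop 16 mm high closes its outer end.
- mouth (a point): middle of the mouth in the press's left wall, 40 mm above gutter_lip; axes the same. The mouth is 88 mm wide, 79 mm high from the gutter's floor; the wall goes on 11 mm above it. The flap hangs 11 mm behind the wall's outer face. There is no floor inside the wall: a lemon whose middle has passed gutter_lip tips in and drops about 80 mm to the chamber's floor (115 mm long in y, 88 mm wide).
- lemon_center (a point): middle of the lemon to be fed: yellow, 78 mm long, 56 mm thick, about 0.1 kg, ends rounded. It lies in the gutter, long axis (own x) along it, its middle 28 mm above the gutter's floor and 50 to 125 mm out from gutter_lip, clear of the flap. Pushed at its outer end it slides, and the gutter's sides keep it straight.
- flap (a joint): angle of the flap in the mouth (rad): 0 hanging shut, growing as its lower edge swings into the press, at most 1.35. Aluminium sheet 82 mm wide, 69 mm long, 3 mm thick, 0.05 kg, hinged at its top edge 76 mm above the gutter's floor. Swings inward only, no spring or catch; under 0.5 N opens it and it falls shut by its weight within a second.
- flap_edge (a point): middle of the flap's lower edge; 7 mm above the gutter's floor level when shut.
- start (a joint): travel of the start button (m): 0 up, 0.006 fully down. A spring brings it back up; about 5 N holds it down.
- start_top (a point): middle of the start button's round white top, 28 mm across, on the control deck, 53 mm right of the hood, which rises 65 mm above the deck; pressed straight down.
- lemon: the lemon to be fed; its origin is on its skin, so use lemon_center.
- dish: small patterned dish 111 mm across and 42 mm high standing in the niche under the spout; origin under its middle. To be left alone.
- board: wooden chopping board 300 x 200 x 22 mm lying left of the press, partly under the gutter's outer end; origin under its middle. To be left alone.
- spare_lemon: a second lemon of the same size on the chopping board; origin on its skin. To be left alone.
- glass: drinking glass, 80 mm across, 92 mm high, behind and left of the press; origin under its middle. To be left alone.
- mill: wooden pepper mill, 58 mm across, 170 mm high, behind and left of the press; origin under its middle. To be left alone.
- mug: dark mug, 84 mm across, 98 mm high, right of the press; origin under its middle. To be left alone.
- jar: jar with a dark lid, 64 mm across, 99 mm high, right of the press; origin under its middle. To be left alone.
- spoon: steel tablespoon 198 mm long lying right of the press; origin under its middle. To be left alone.
- pepper: spice jar with a red cap, 45 mm across, 106 mm high, right of the press; origin under its middle. To be left alone.

How it is judged:
On the way, in this order (a step that is already met when the one before it is completed fails the run):
1. the fingertips push the lemon into the mouth and it swings the flap open (value of joint flap above 0.15 rad and y of lemon_center in the frame of gutter_lip below 0.04 m and z of lemon_center in the frame of gutter_lip above 0 m and contact force between the fingers and lemon above 0.03 N), for 0.04 s.
2. the lemon has dropped into the chamber and the flap hangs shut behind it (z of lemon_center in the frame of gutter_lip below -0.03 m and y of lemon_center in the frame of gutter_lip between -0.125 and 0 m and x of lemon_center in the frame of gutter_lip between -0.045 and 0.045 m and value of joint flap below 0.05 rad and contact force between the fingers and juicer below 0.5 N), for 0.3 s.
3. the start button is pressed fully down (value of joint start above 0.0045 m and value of joint flap below 0.05 rad), for 0.05 s.
4. the start button is let go (value of joint start below 0.0015 m), for 0.2 s.
At the end, for the whole second after the job is handed in: The lemon lies at rest in the pressing chamber, its middle more than 30 mm below the gutter's floor; the flap hangs shut (under 0.05 rad) and the start button, pressed at least 4.5 mm after the flap shut, is up again (z of lemon_center in the frame of gutter_lip below -0.03 m and y of lemon_center in the frame of gutter_lip between -0.125 and 0 m and x of lemon_center in the frame of gutter_lip between -0.045 and 0.045 m and value of joint flap below 0.05 rad and value of joint start below 0.0015 m and linear speed of lemon below 0.02 m/s); the robot touches nothing.
It fails at once if the lemon is lifted (more than 25 mm) instead of pushed (z of lemon_center in the frame of gutter_lip above 0.053 m).
It fails at once if the lemon is pushed off the gutter (z of lemon_center in the frame of gutter_lip below -0.02 m and (y of lemon_center in the frame of gutter_lip above 0.01 m or x of lemon_center in the frame of gutter_lip above 0.06 m or x of lemon_center in the frame of gutter_lip below -0.06 m)).
It fails at once if the lemon is squeezed or rammed (over 25 N) (contact force between the fingers and lemon above 25 N).
It fails at once if the start button is pressed before the lemon is in and the flap shut (value of joint start above 0.003 m and (value of joint flap above 0.1 rad or z of lemon_center in the frame of gutter_lip above -0.02 m)).
It fails at once if the dish, chopping board, spare lemon, glass, pepper mill, mug, jar, spoon or spice jar is disturbed (moved over 30 mm) (distance of any of dish, board, spare_lemon, glass, mill, mug, jar, spoon, pepper from where it was at the start of the episode above 0.03 m).
It also fails if it takes over 45 s, if anything falls off the work surface, if the arm or the gripper's body presses on something with over 40 N, if the wrist force passes 120 N, or if a joint passes its speed limit or range.

## Robot

A 6-joint arm with a two-finger parallel gripper is mounted at the origin on a cart in front of the work surface, level with it; the furniture and walls round the work are solid. World frame = base frame: x ahead of the robot, y to its left, z up, the work surface at z = 0. Lengths are in m, angles in rad, forces in N, time in s.
With the tool pointing down it reaches from about 0.275 to 0.725 m from the base axis. Payload 15.9 kg.
Tool frame: the origin (TCP) lies between the finger pads; the fingertips stand 14 mm ahead of it and the grasp point (between the pads) lies 5 mm behind it; z points along the fingers, y is the line along which they close (so a half turn about z gives the same grasp; the last joint's range is limited). The gripper opens to 85 mm and grips with 20 to 120 N. Pads are 22 mm wide; open, the fingers measure 114 mm over their backs; the gripper's body (76 mm by 85 mm) begins 54 mm behind the grasp point. The pads swing forward as they close: fully open they stand 13 mm farther back than shut.
Start: joints at [-1.131, 0.213, -0.034, 1.323, 0, 1.571], TCP at [0.213, -0.452, 0.245] pointing down, gripper open.
Joint ranges: [-2.98, 2.98], [-0.74, 1.72], [-1.14, 1.35], [-2.1, 2.04], [-1.57, 1.44], [-3.14, 3.14]. Speed limits (rad/s): [1.89, 1.89, 2.39, 2.57, 3.14, 3.14].

## Interface

Orientations are given as a unit quaternion [w, x, y, z].
In Python, from station import env gives the robot as it stands. The module is installed in compiled form; this text tells all that it offers.
- The arm moves only by the shell command python3 -m pendant 'ROWS' [OPENING] [FORCE]. ROWS is JSON, a list of rows, each a list of 4 numbers: the shift along the tool's x, y, z in m, then the turn about the tool's z in degrees. A call has 1 to 12 rows; each row shifts and turns the commanded pose from where the row before left it, along the tool's axes as they then stand; what a row does not reach is not made up. A row lasts 1/8 s, in which the tool goes at most 62.5 mm and 10.7 degrees, less where a joint would pass 70% of its speed; a pose out of reach is approached as far as the arm can. A call is refused whole if a number of a shift passes 0.0625 or a number of a turn 10.7, either way. A call with a gripper value outside its range is refused whole. OPENING is the closure, from 0 (fully open) to 1 (shut), set as the call begins (- or left out, the last holds). The fingers move at their own pace and stop on an object; FORCE is the grip in N (left out, the last holds). Time passes only in rows, so rows that do not move let the fingers close. It gives the time, the measured TCP pose, the force, the opening and the grip force at its end, in the units of the state.
- env.get_obs(): the state, without advancing time (a new reading comes with each control period).
- env.camera(name): name is "scene" or "top"; returns the picture (384x512x3 uint8, blue, green, red); there is no depth.
- env.get_calibration(name): a dict with "K" (3x3 intrinsics, pixels), "k1" (the pictures are not rectified: a ray, as slopes to the right and down, at radius r is drawn at 1 + k1 r^2 times it, then the intrinsics apply), "position" and "attitude" of the camera in the world. Camera axes: x right, y down, z forward; pixel columns grow to the right and rows downward; lengths in m; the calibration is good to about 2 mm. A picture is of the moment at which its call begins. get_calibration takes no time and is no camera call.
- env.close_job(): hands the job in; it is judged then, once.
The state is a dict: "time_s": time; "q": joint angles; "qd": joint speeds; "joint_torque": joint torques, N m; "ee_pos": TCP position; "ee_rot": TCP orientation; "contact_force": force on the tool from outside, world axes, zero at the start; "ft_torque": the same for the moment, N m; "width": finger opening in m; "grasp_force": force on a finger pad.
Only numpy, scipy, OpenCV 4.12 (cv2) and the standard library are available. Lean on these libraries where they do the work, as an engineer would, in place of code of your own. Each camera call takes 0.05 s, during which the arm holds its last target. There are 200 camera calls.

## Working session

There is one attempt and no reset: what is moved stays moved. The work goes in short steps, Python scripts to look and compute and a shell command to move; the robot and the scene stay as the last step left them, time stands still between calls to the robot, and variables do not carry over. Pictures are saved under pics/ and viewed, at most 10 in all, crops included, and the job is handed in when it is done.

```bash
mkdir -p pics; python3 - <<'E'
from station import env
import cv2
for n in("scene","top"):
    cv2.imwrite(f"pics/{n}0.png",env.camera(n)); print(n,env.get_calibration(n))
o=env.get_obs(); print(o)
E
```

```text
scene {'K': array([[493.37117683,   0.        , 255.67718615],
       [  0.        , 493.37117683, 191.02036972],
       [  0.        ,   0.        ,   1.        ]]), 'k1': -0.05382473053521249, 'position': array([-0.6155382 , -0.58511074,  1.29909578]), 'attitude': array([-0.34797592,  0.77157031, -0.48099269,  0.22855644])}
top {'K': array([[398.62109156,   0.        , 251.18850179],
       [  0.        , 398.62109156, 193.40786018],
       [  0.        ,   0.        ,   1.        ]]), 'k1': -0.10366652088406214, 'position': array([ 0.29316313, -0.05672548,  1.46343811]), 'attitude': array([-0.07945308,  0.75365258, -0.64890451,  0.06795533])}
{'time_s': 0.1, 'q': array([-1.13100028e+00,  2.13305722e-01, -3.49956235e-02,  1.32351061e+00,
        4.23247012e-06,  1.57076793e+00]), 'qd': array([-0.00031086, -0.00064139,  0.00173599,  0.00055836, -0.0014775 ,
       -0.0002826 ]), 'joint_torque': array([-6.60283713e-04, -6.87249112e+01,  4.87806273e+01,  1.21967631e-02,
       -8.97374071e-05, -3.40931038e-06]), 'ee_pos': array([ 0.21275066, -0.45214677,  0.24486655]), 'ee_rot': array([-4.96046963e-04,  9.75916476e-01,  2.18143931e-01, -1.08696783e-04]), 'contact_force': array([ 0.0343909 , -0.86353514,  0.34777988]), 'ft_torque': array([0.03215717, 0.02053625, 0.04469292]), 'grasp_force': 0.0, 'width': 0.08509995805581828}
```

View pics/scene0.png

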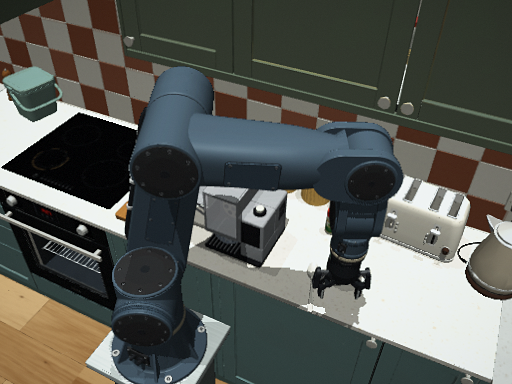

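View pics/top0.png

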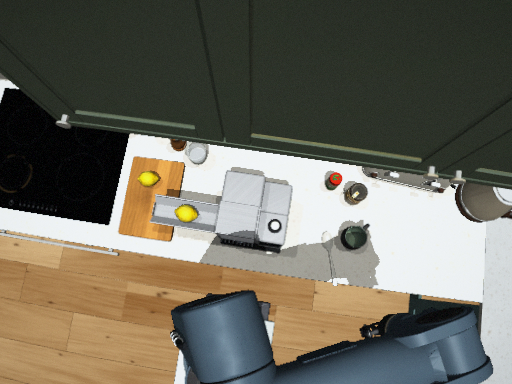

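The top view shows the press at about (255,207), the gutter running from (153,208) to (218,215), the lemon at (187,213) and the button at (274,226). In the scene view the arm hides the gutter. I'll enlarge the top view.

```bash
python3 - <<'E'
import cv2
i=cv2.imread("pics/top0.png")[140:265,110:310]
cv2.imwrite("pics/top0c.png",cv2.resize(i,None,fx=4,fy=4,interpolation=cv2.INTER_CUBIC))
E
cat > h.py <<'E'
import numpy as np, cv2
from scipy.spatial.transform import Rotation as R
from station import env
def px2w(n,uv,z):
    c=env.get_calibration(n);q=c["attitude"];M=R.from_quat([*q[1:],q[0]]).as_matrix()
    K=c["K"];d=np.array([(uv[0]-K[0,2])/K[0,0],(uv[1]-K[1,2])/K[1,1]]);s=d.copy()
    for _ in range(20): s=d/(1+c["k1"]*(s@s))
    r=M@np.array([*s,1]);p=c["position"];return p+r*(z-p[2])/r[2]
E
python3 - <<'E'
from h import *
c=env.get_calibration("top")
for uv,z in [((187,213),.195),((274,226),.2),((153,208),.18),((218,215),.18)]: print(uv,px2w("top",uv,z))
E
```

```text
(187, 213) [0.46496975 0.17958745 0.195     ]
(274, 226) [ 0.46440695 -0.10365762  0.2       ]
(153, 208) [0.46642323 0.2966754  0.18      ]
(218, 215) [0.47569727 0.08092639 0.18      ]
```

View pics/top0c.png

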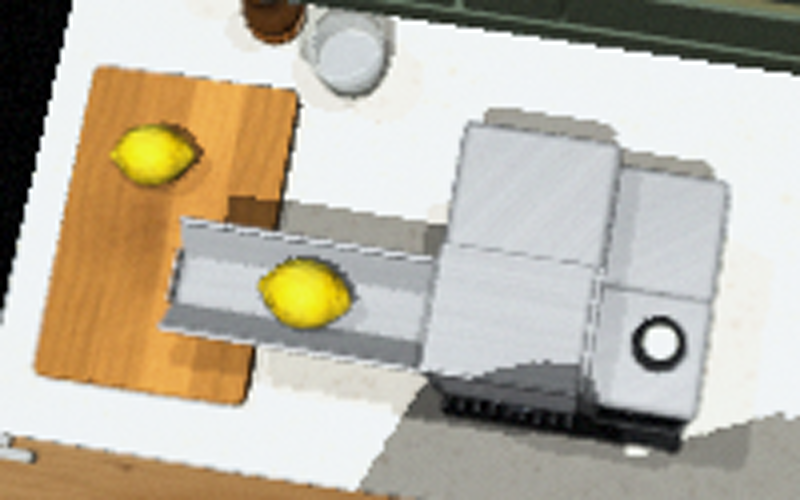

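Crop: lemon at (306,293), its tips at (258,289) and (352,297), button at (660,342). The gutter's outer edge corners are at (184,217) and (162,328), the hood's left corners at (469,122) and (420,372), and the deck's right corners at (728,182) and (693,418).

```bash
python3 - <<'E'
from h import *
f=lambda x,y,z:px2w("top",(110+(x+.5)/4-.5,140+(y+.5)/4-.5),z)
L=[((184,217),(.048,.22,.192)),((162,328),(-.048,.22,.192)),((469,122),(.1,.1,.255)),((420,372),(-.1,.1,.255)),((728,182),(.1,-.12,.19)),((693,418),(-.1,-.12,.19))]
W=np.array([f(*a,b[2])[:2] for a,b in L]);J=np.array([b[:2] for a,b in L])
from scipy.optimize import least_squares
def T(p,J):c,s=np.cos(p[2]),np.sin(p[2]);return J@np.array([[c,s],[-s,c]])+p[:2]
r=least_squares(lambda p:(T(p,J)-W).ravel(),[.46,-.02,0],loss='soft_l1',f_scale=.003);p=r.x
print("pose",p,np.degrees(p[2]));print(((T(p,J)-W)*1000).round(1))
c,s=np.cos(p[2]),np.sin(p[2]);inv=lambda w:(w[:2]-p[:2])@np.array([[c,-s],[s,c]])
for n,a,z in[("lemon",(306,293),.193),("tip",(258,289),.193),("tip2",(352,297),.193),("button",(660,342),.2)]:
    w=f(*a,z);print(n,w.round(4),inv(w).round(4))
o=env.get_obs();q=o["ee_rot"];M=R.from_quat([*q[1:],q[0]]).as_matrix();print(M.round(3))
E
```

```text
pose [ 0.49844956 -0.01310284  0.09875717] 5.658368992933307
[[ 12.3 -83.5]
 [  9.5 -92.8]
 [-21.6  27.4]
 [-20.9   2.4]
 [  1.8  20.2]
 [ -1.6  -2.3]]
lemon [0.4652 0.1828 0.193 ] [-0.0138  0.1983]
tip [0.4626 0.2221 0.193 ] [-0.0125  0.2376]
tip2 [0.4676 0.1453 0.193 ] [-0.0151  0.1607]
button [ 0.4675 -0.1052  0.2   ] [-0.0399 -0.0886]
[[ 0.905  0.426 -0.   ]
 [ 0.426 -0.905  0.001]
 [ 0.    -0.001 -1.   ]]
```

```bash
python3 - <<'E'
from h import *
f=lambda x,y,z:px2w("top",(110+(x+.5)/4-.5,140+(y+.5)/4-.5),z)
L=[((184,217),(.048,.32,.192)),((162,328),(-.048,.32,.192)),((469,122),(.1,.1,.255)),((420,372),(-.1,.1,.255)),((728,182),(.1,-.12,.19)),((693,418),(-.1,-.12,.19))]
W=np.array([f(*a,b[2])[:2] for a,b in L]);J=np.array([b[:2] for a,b in L])
from scipy.optimize import least_squares
def T(p,J):
    J=J.copy();J[:2,0]+=p[3];c,s=np.cos(p[2]),np.sin(p[2]);return J@np.array([[c,s],[-s,c]])+p[:2]
r=least_squares(lambda p:(T(p,J)-W).ravel(),[.46,-.02,0,0]);p=r.x
print("pose",p,np.degrees(p[2]));print(((T(p,J)-W)*1000).round(1))
c,s=np.cos(p[2]),np.sin(p[2]);inv=lambda w:(w[:2]-p[:2])@np.array([[c,-s],[s,c]])
for n,a,z in[("lemon",(306,293),.193),("tip",(258,289),.193),("tip2",(352,297),.193),("button",(660,342),.2),("edge in",(437,260),.192),("edge in",(418,367),.192)]:
    w=f(*a,z);print(n,w.round(4),inv(w).round(4))
q=env.get_obs()["q"];print(W.round(3))
E
```

```text
pose [ 0.5100677  -0.02541759 -0.00700053 -0.04644933] -0.4011010956224206
[[ 1.6  0.5]
 [-1.6  1.4]
 [ 1.1  5. ]
 [ 0.8  1.1]
 [ 1.2 -3.3]
 [-3.1 -4.7]]
lemon [0.4652 0.1828 0.193 ] [-0.0463  0.2079]
tip [0.4626 0.2221 0.193 ] [-0.0492  0.2472]
tip2 [0.4676 0.1453 0.193 ] [-0.0437  0.1705]
button [ 0.4675 -0.1052  0.2   ] [-0.042  -0.0801]
edge in [0.508  0.0824 0.192 ] [-0.0028  0.1078]
edge in [0.4198 0.0832 0.192 ] [-0.091  0.108]
[[ 0.512  0.294]
 [ 0.419  0.294]
 [ 0.61   0.069]
 [ 0.41   0.074]
 [ 0.608 -0.143]
 [ 0.412 -0.14 ]]
```

```bash
python3 -m pendant '[[0,0,-0.06,-10],[0,0,-0.06,-10],[0,0,-0.04,-10],[0,0,0,0]]'; python3 -c "
from station import env
print(env.get_obs()['q'])"
```

```text
time_s: 0.6
ee_pos: [0.2132, -0.4532, 0.4076]
ee_rot: [0.002, 0.886, 0.464, -0.0]
contact_force: [-0.3, 0.5, -1.5]
width: 0.0855
grasp_force: 0.0
[-1.13103947e+00  2.58635549e-01  4.38666978e-01  1.74680821e+00
  1.44207883e-05  1.04491631e+00]
```

```bash
python3 -m pendant '[[0,0,0,-10.4],[0,0,0,-10.4],[0,0,0,-10.4],[0,0,0,-10.4],[0,0,0,-10.4],[0,0,0,-10.4],[0,0,0,-10.4],[0,0,0,-10.4],[0,0,0,-10.4],[0,0,0,-10.4],[0,0,0,-10.4],[0,0,0,-10.4]]'; python3 -m pendant '[[-0.05,0.05,0,0],[-0.05,0.05,0,0],[-0.05,0.05,0,0],[-0.05,0.05,0,0],[-0.05,0.05,0,0],[0,0.05,0,0],[0,0.05,0,0],[0,0.05,0,0],[0,0.05,0,0],[0,0.05,0,0],[0,0.05,0,0],[0,0.05,0,0]]';python3 -m pendant '[[0,0.05,0,0],[0,0.05,0,0],[0,0.05,0,0],[0,0,0,0]]'
```

```text
time_s: 2.1
ee_pos: [0.2128, -0.4522, 0.4042]
ee_rot: [-0.0, -0.002, 1.0, 0.001]
contact_force: [-0.1, 0.1, -0.6]
width: 0.0855
grasp_force: 0.0
time_s: 3.6
ee_pos: [0.4333, 0.1201, 0.4043]
ee_rot: [-0.001, 0.001, 1.0, -0.0]
contact_force: [1.0, -0.4, -0.3]
width: 0.0854
grasp_force: 0.0
time_s: 4.1
ee_pos: [0.4333, 0.2711, 0.4032]
ee_rot: [-0.001, -0.001, 1.0, -0.001]
contact_force: [0.6, 0.3, -0.1]
width: 0.0855
grasp_force: 0.0
```

```bash
python3 -m pendant '[[-0.03,0.04,-0.0,0],[-0.002,0,0.05,0],[0,0,0.05,0],[0,0,0,0]]'; python3 - <<'E'
from h import *
cv2.imwrite("pics/s1.png",cv2.resize(env.camera("scene")[100:300,50:300],None,fx=3,fy=3,interpolation=cv2.INTER_CUBIC))
E
```

```text
time_s: 4.6
ee_pos: [0.4637, 0.3063, 0.3013]
ee_rot: [-0.004, 0.001, 1.0, -0.003]
contact_force: [0.5, -0.4, 0.9]
width: 0.0854
grasp_force: 0.0
```

View pics/s1.png

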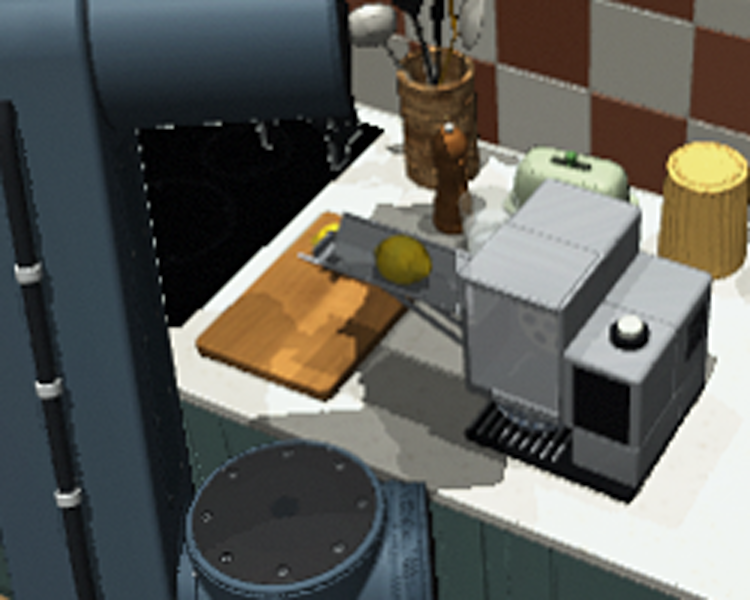

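The view shows two finger tips against the hob at crop (268,150) and (338,168). The lemon at (403,260) and the button at (630,330) are both in clear view.

```bash
python3 - <<'E'
from h import *
def pr(n,P):
    c=env.get_calibration(n);q=c["attitude"];M=R.from_quat([*q[1:],q[0]]).as_matrix()
    v=M.T@(np.array(P)-c["position"]);s=v[:2]/v[2];s=s*(1+c["k1"]*(s@s));return np.array([s[0]*c["K"][0,0]+c["K"][0,2],s[1]*c["K"][1,1]+c["K"][1,2]])
for z in(.287,.30):
  for dy in(-.057,-.043,.043,.057):
    u=pr("scene",(.464,.306+dy,z));print(z,dy,((u-[50,100])*3).round())
u=lambda x,y,n=0:(50+x/3,100+y/3)
# button: solve height with two views
for z in(.19,.2,.21,.22): print(z,px2w("scene",u(630,327),z).round(4),px2w("top",(274.9,225.4),z).round(4))
for z in(.187,.193,.2): print(z,px2w("scene",u(403,260),z).round(4))
E
```

```text
0.287 -0.057 [349. 176.]
0.287 -0.043 [339. 173.]
0.287 0.043 [276. 152.]
0.287 0.057 [266. 149.]
0.3 -0.057 [348. 167.]
0.3 -0.043 [337. 163.]
0.3 0.043 [275. 143.]
0.3 0.057 [265. 140.]
0.19 [ 0.476  -0.0989  0.19  ] [ 0.4681 -0.1066  0.19  ]
0.2 [ 0.4661 -0.1033  0.2   ] [ 0.4667 -0.1062  0.2   ]
0.21 [ 0.4563 -0.1076  0.21  ] [ 0.4654 -0.1058  0.21  ]
0.22 [ 0.4464 -0.112   0.22  ] [ 0.464  -0.1054  0.22  ]
0.187 [0.4635 0.186  0.187 ]
0.193 [0.4576 0.1819 0.193 ]
0.2 [0.4508 0.177  0.2   ]
```

```bash
python3 -m pendant '[[-0.002,0,0.05,0],[0,0.002,0.044,0],[0,0,0,0]]'; python3 - <<'E'
from h import *
cv2.imwrite("pics/s2.png",cv2.resize(env.camera("scene")[135:215,125:225],None,fx=7,fy=7,interpolation=cv2.INTER_CUBIC))
cv2.imwrite("pics/t2.png",env.camera("top"))
E
```

```text
time_s: 5.03
ee_pos: [0.468, 0.3103, 0.212]
ee_rot: [-0.0, 0.0, 1.0, -0.0]
contact_force: [-0.0, 1.1, 0.5]
width: 0.0852
grasp_force: 0.0
```

View pics/s2.png

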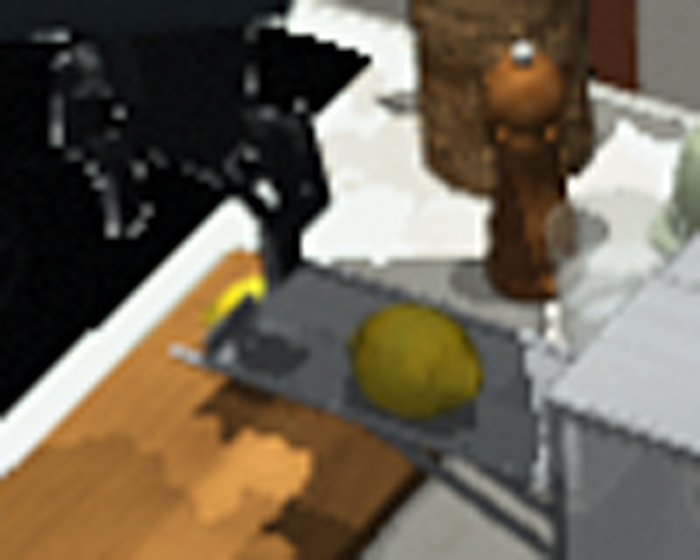

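The front fingertip ends near crop (282,282) inside the gutter's outer end, with its knuckle bulging outward at (328,195). The rear tip ends near (122,238).

```bash
cat >> h.py <<'E'
def pr(n,P):
    c=env.get_calibration(n);q=c["attitude"];M=R.from_quat([*q[1:],q[0]]).as_matrix()
    v=M.T@(np.array(P)-c["position"]);s=v[:2]/v[2];s=s*(1+c["k1"]*(s@s));return np.array([s[0]*c["K"][0,0]+c["K"][0,2],s[1]*c["K"][1,1]+c["K"][1,2]])
E
python3 - <<'E'
from h import *
for z in(.198,.204,.211):
  print(z,[((pr("scene",(.468+dx,.310+dy,z))-[125,135])*7).round() for dy in(-.057,-.043,.043,.057) for dx in (-.011,)])
E
```

```text
0.198 [array([292., 313.]), array([269., 305.]), array([127., 257.]), array([105., 249.])]
0.204 [array([291., 304.]), array([268., 296.]), array([126., 248.]), array([103., 240.])]
0.211 [array([290., 293.]), array([266., 285.]), array([124., 237.]), array([101., 229.])]
```

```bash
python3 -m pendant '[[0.002,0,0.026,0],[0,0,0,0],[0,-0.01,0,0],[0,-0.01,0,0],[0,-0.01,0,0],[0,-0.01,0,0],[0,-0.01,0,0],[0,-0.01,0,0],[0,-0.01,0,0],[0,-0.01,0,0],[0,-0.01,0,0]]'; python3 - <<'E'
from h import *
a=cv2.resize(env.camera("scene")[135:215,125:225],None,fx=5,fy=5,interpolation=cv2.INTER_CUBIC)
b=cv2.resize(env.camera("top")[180:250,145:205],None,fx=5,fy=5,interpolation=cv2.INTER_CUBIC)
o=np.zeros((400,800,3),np.uint8);o[:,:500]=a;o[:350,500:]=b
cv2.imwrite("pics/s3.png",o)
E
```

```text
time_s: 6.5
ee_pos: [0.4659, 0.2199, 0.1853]
ee_rot: [0.0, 0.0, 1.0, 0.0]
contact_force: [0.4, 3.1, 2.7]
width: 0.0852
grasp_force: 1.7
```

View pics/s3.png

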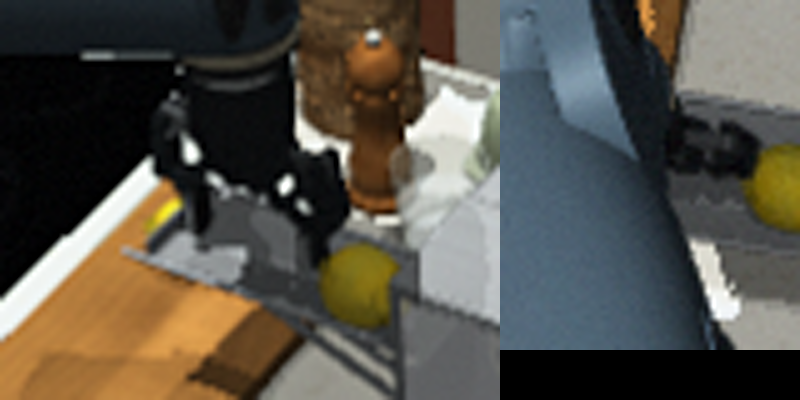

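The lemon is sliding ahead of the front finger (scene crop (360,285)), with the finger in contact behind it. I'll continue.

```bash
python3 -m pendant '[[0,-0.01,0,0],[0,-0.01,0,0],[0,-0.01,0,0],[0,-0.01,0,0]]';python3 -m pendant '[[0,-0.008,0,0],[0,-0.008,0,0]]';  python3 - <<'E'
from h import *
a=cv2.resize(env.camera("scene")[135:215,135:235],None,fx=5,fy=5,interpolation=cv2.INTER_CUBIC)
b=cv2.resize(env.camera("top")[180:250,170:230],None,fx=5,fy=5,interpolation=cv2.INTER_CUBIC)
o=np.zeros((400,800,3),np.uint8);o[:,:500]=a;o[:350,500:]=b
cv2.imwrite("pics/s4.png",o)
E
```

```text
time_s: 7.1
ee_pos: [0.4658, 0.1798, 0.1853]
ee_rot: [0.0, 0.0, 1.0, -0.0]
contact_force: [0.7, 1.0, -0.7]
width: 0.0848
grasp_force: 0.5
time_s: 7.35
ee_pos: [0.4659, 0.1641, 0.1854]
ee_rot: [0.0, 0.0, 1.0, 0.0]
contact_force: [0.7, 2.7, 0.1]
width: 0.0852
grasp_force: 0.9
```

View pics/s4.png

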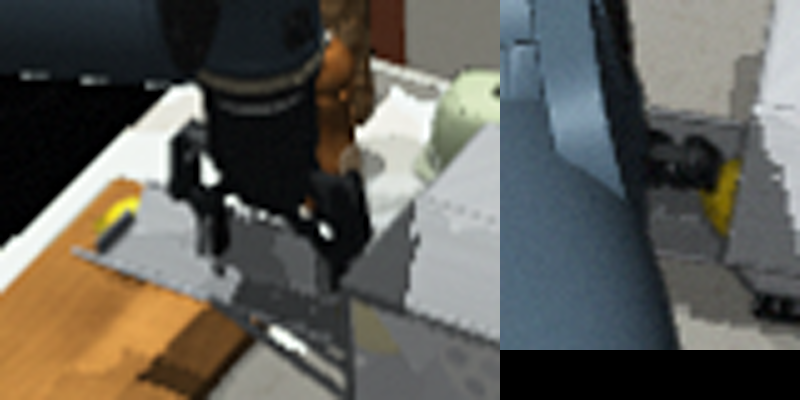

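The lemon is now inside the mouth: a yellow patch shows through the window at (375,330), and its outer end in the top crop at (722,195). It needs a little more push.

```bash
python3 -m pendant '[[0,-0.007,0,0],[0,-0.007,0,0],[0,0,0,0]]';  python3 - <<'E'
from h import *
a=cv2.resize(env.camera("scene")[145:245,175:275],None,fx=4,fy=4,interpolation=cv2.INTER_CUBIC)
b=cv2.resize(env.camera("top")[180:250,170:230],None,fx=5,fy=5,interpolation=cv2.INTER_CUBIC)
o=np.zeros((400,700,3),np.uint8);o[:,:400]=a;o[:350,400:]=b
cv2.imwrite("pics/s5.png",o)
E
```

```text
time_s: 7.82
ee_pos: [0.4658, 0.15, 0.1853]
ee_rot: [-0.0, 0.0, 1.0, -0.0]
contact_force: [0.7, 0.2, 0.3]
width: 0.0855
grasp_force: 0.0
```

View pics/s5.png

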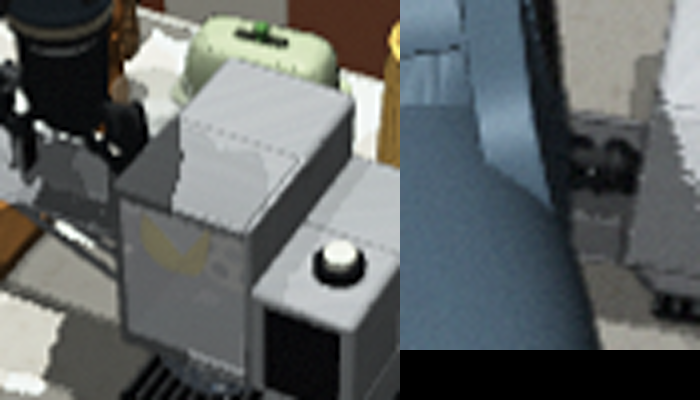

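The push force is gone and the lemon shows through the window at (175,245), tipping or fallen in. I'll draw the fingers back and check.

```bash
python3 -m pendant '[[0,0.02,0,0],[0,0.03,0,0],[0,0.03,0,0],[0,0.02,-0.02,0],[0,0,-0.06,0],[0,0,-0.06,0],[0,0,-0.06,0],[0,0,0,0],[0,0,0,0]]' 1;  python3 - <<'E'
from h import *
a=cv2.resize(env.camera("scene")[150:230,180:280],None,fx=7,fy=7,interpolation=cv2.INTER_CUBIC)
cv2.imwrite("pics/s6.png",a)
E
```

```text
time_s: 9.05
ee_pos: [0.4659, 0.2507, 0.3846]
ee_rot: [-0.0, -0.0, 1.0, -0.0]
contact_force: [0.8, 0.4, -1.0]
width: 0.0005
grasp_force: 0.0
```

View pics/s6.png

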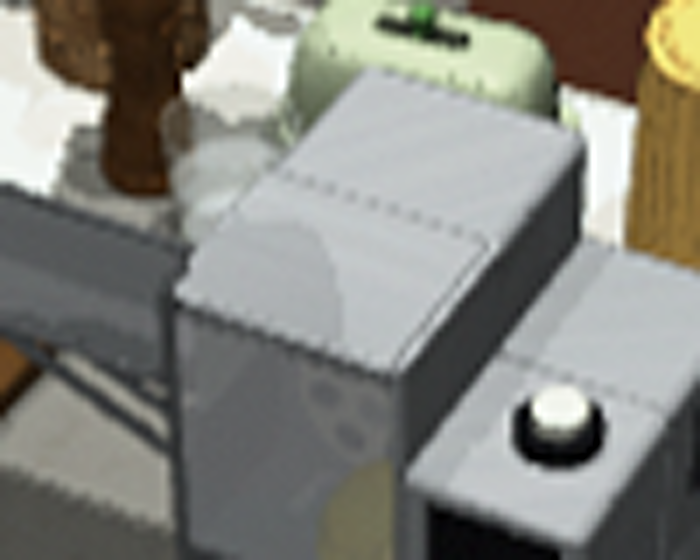

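The gutter is empty and the lemon lies low in the chamber, at (360,520) through the window. I'll move over the button, with the fingers shut.

```bash
python3 -m pendant '[[0,-0.05,0,0],[0,-0.05,0,0],[0,-0.05,0,0],[0,-0.05,0,0],[0,-0.05,0,0],[0,-0.05,0,0],[0,-0.05,0,0],[-0.001,-0.006,0,0],[0,0,0.05,0],[0,0,0.05,0],[0,0,0.05,0],[0,0,0,0]]';  python3 - <<'E'
from h import *
a=cv2.resize(env.camera("scene")[150:230,200:300],None,fx=7,fy=7,interpolation=cv2.INTER_CUBIC)
cv2.imwrite("pics/s7.png",a)
E
```

```text
time_s: 10.6
ee_pos: [0.464, -0.1042, 0.232]
ee_rot: [-0.004, -0.0, 1.0, 0.001]
contact_force: [-1.0, 0.3, 0.8]
width: -0.0002
grasp_force: 0.0
```

View pics/s7.png

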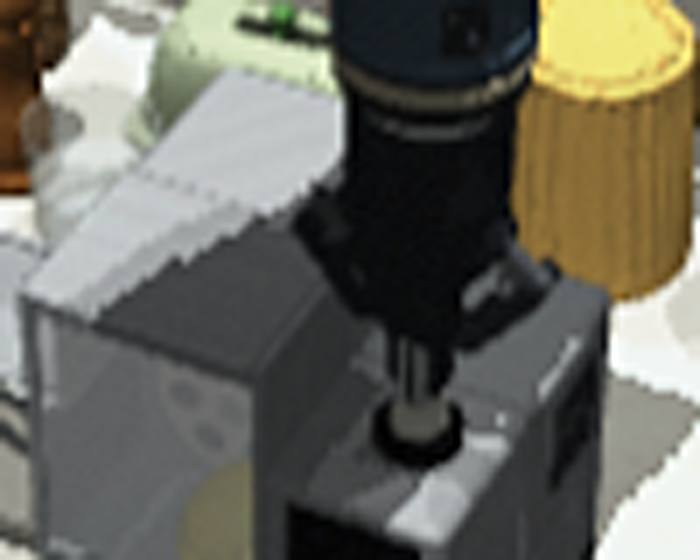

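The shut fingertips hang directly over the white button top at (418,420). I'll lower them in small steps.

```bash
python3 -m pendant '[[-0.002,0,0.012,0],[0,0,0.003,0],[0,0,0,0]]'; python3 -m pendant '[[0,0,0.003,0],[0,0,0,0]]'; python3 -m pendant '[[0,0,0.003,0],[0,0,0,0]]'
```

```text
time_s: 11.02
ee_pos: [0.4697, -0.1055, 0.2212]
ee_rot: [0.001, -0.0, 1.0, -0.0]
contact_force: [2.4, 0.7, 4.3]
width: 0.0001
grasp_force: 2.1
time_s: 11.28
ee_pos: [0.4698, -0.1056, 0.2196]
ee_rot: [0.002, 0.0, 1.0, -0.0]
contact_force: [-2.9, 3.1, 25.2]
width: -0.0
grasp_force: 13.1
time_s: 11.52
ee_pos: [0.4701, -0.1056, 0.2189]
ee_rot: [0.003, 0.0, 1.0, -0.001]
contact_force: [-14.9, 4.9, 62.4]
width: 0.0002
grasp_force: 31.1
```

Fully bottomed out. Releasing in steps, so the force profile confirms the spring travel.

```bash
python3 -m pendant '[[0,0,-0.006,0],[0,0,0,0]]'; python3 -m pendant '[[0,0,-0.002,0],[0,0,0,0]]'; python3 -m pendant '[[0,0,-0.002,0],[0,0,0,0]]'; python3 -m pendant '[[0,0,-0.002,0],[0,0,0,0]]'
```

```text
time_s: 11.78
ee_pos: [0.4695, -0.1055, 0.2215]
ee_rot: [0.001, 0.0, 1.0, -0.0]
contact_force: [3.2, 0.9, 3.2]
width: 0.0001
grasp_force: 2.0
time_s: 12.02
ee_pos: [0.469, -0.1055, 0.2224]
ee_rot: [0.0, 0.0, 1.0, -0.0]
contact_force: [2.6, 0.1, 3.8]
width: -0.0003
grasp_force: 1.7
time_s: 12.28
ee_pos: [0.4687, -0.1054, 0.2243]
ee_rot: [-0.0, 0.0, 1.0, 0.0]
contact_force: [0.3, -0.2, 3.5]
width: 0.0003
grasp_force: 1.2
time_s: 12.52
ee_pos: [0.4686, -0.1054, 0.2262]
ee_rot: [-0.0, 0.0, 1.0, 0.0]
contact_force: [0.0, 0.0, -0.1]
width: 0.0003
grasp_force: 0.0
```

```bash
python3 -m pendant '[[0,0,-0.03,0],[0,0,-0.05,0],[0,0,-0.05,0],[0,0,0,0],[0,0,0,0],[0,0,0,0]]'; python3 -c "
from station import env
print(env.close_job())"
```

```text
time_s: 13.28
ee_pos: [0.4684, -0.1053, 0.3551]
ee_rot: [-0.001, -0.0, 1.0, 0.0]
contact_force: [0.3, -0.3, 0.0]
width: -0.0001
grasp_force: 0.0
the job is handed in; nothing more can be done
None
```

I pushed the lemon through the flap into the chamber, then pressed the start button to its stop and released it. I handed the job in at 13.3 s; no verdict came back, and I inferred that the flap was shut from the time it had to fall rather than seeing it.

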